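Right the fallen spray can against the rack plate and push it home in its clip

ROBOT

A 6-joint arm with a two-finger parallel gripper is mounted at the origin on a cart in front of the work surface, level with it; the furniture and walls round the work are solid. World frame = base frame: x ahead of the robot, y to its left, z up, the work surface at z = 0. Lengths are in m, angles in rad, forces in N, time in s.
With the tool pointing down it reaches from about 0.325 to 0.85 m from the base axis. Payload 4.4 kg.
Tool frame: the origin (TCP) lies midway between the tips of the shut fingers; the grasp point (between the pads) lies 19 mm behind it; z points along the fingers, y is the line along which they close (so a half turn about z gives the same grasp; the last joint's range is limited). The gripper opens to 94 mm and grips with 3 to 60 N. Pads are 16 mm wide; open, the fingers measure 119 mm over their backs; the gripper's body (75 mm by 177 mm) begins 78 mm behind the grasp point.
Start: joints at [-1.294, 0.207, 1.542, -0, 1.393, -0.15], TCP at [0.239, -0.523, 0.205] pointing down, gripper open.
Joint ranges: [-2.73, 2.73], [-0.86, 2.22], [0.23, 2.46], [-1.11, 4.25], [0.08, 2.63], [-2.82, 2.82]. Speed limits (rad/s): [2.79, 2.79, 3.14, 3.14, 3.14, 3.14].

INTERFACE

Orientations are given as a unit quaternion [w, x, y, z].
In Python, from bench import ctrl, optics, order gives the robot as it stands. The module is installed in compiled form; this text tells all that it offers.
- The arm moves only by the tool apply_moves, never from a script. Its argument "steps" is a list of rows, each an object with "slide": the shift along the world's x, y, z in cm, a list of three; "dr": the turn, a rotation vector about the world's x, y, z in rad, a list of three. In form: [{"slide": [tx, ty, tz], "dr": [ax, ay, az]}, ...]. A call has 1 to 10 rows; each row is the pose to reach, as a shift and turn from the pose commanded when the call began; what a row does not reach only later rows make up. A row lasts 1/8 s, in which the tool goes at most 62.5 mm and 10.7 degrees, less where a joint would pass 70% of its speed; a pose out of reach is approached as far as the arm can. A call with a gripper value outside its range is refused whole. "hand" is the opening, from 0 (shut) to 1 (fully open), set as the call begins (left out, the last holds). The fingers move at their own pace and stop on an object; "newtons" is the grip in N (left out, the last holds). Time passes only in rows, so rows that repeat a pose let the fingers close. It gives the time, the measured TCP pose, the force, the opening and the grip force at its end, in the units of the state.
- ctrl.state(): the state, without advancing time (a new reading comes with each control period).
- optics.get_image(name): name is "side" or "top" or "wrist"; returns the picture (480x640x3 uint8, blue, green, red); there is no depth.
- optics.camera_params(name): a dict with "fx", "fy", "cx", "cy" (pixels), "k1" (the pictures are not rectified: a ray, as slopes to the right and down, at radius r is drawn at 1 + k1 r^2 times it, then the intrinsics apply), "eye" and "rotation" of the camera in the world; the wrist camera has in their place "hand_eye" (4x4, takes a point from camera to tool coordinates, whose origin is the TCP and whose axes are the flange's). Camera axes: x right, y up, looking along -z (the intrinsics and any distortion apply to the point x, -y, -z); pixel columns grow to the right and rows downward; lengths in m; the calibration is good to about 2 mm. A picture is of the moment at which its call begins: read the wrist's pose just before it. camera_params takes no time and is no camera call.
- order.close_job(): hands the job in; it is judged then, once.
The state is a dict: "time": time; "joint_positions": joint angles; "qvel": joint speeds; "tau": joint torques, N m; "tool_pos": TCP position; "eef_rot": TCP orientation; "contact_force": force on the tool from outside, world axes, zero at the start; "moment": the same for the moment, N m; "width": finger opening in m; "grasp_force": force on a finger pad.
Only numpy, scipy, OpenCV 4.12 (cv2) and the standard library are available. Lean on these libraries where they do the work, as an engineer would, in place of code of your own. Each camera call takes 0.05 s, during which the arm holds its last target. There are 200 camera calls.

TASK

The spray can has fallen over on the bench: stand it up in the empty bay of the can rack, using the rack's back plate. Tip it up and lean its head end on the plate between the bay's two guide fins with its foot on the bench, let go, then push the can from its foot so that the head slides up the plate until it stands upright, snaps into the spring clip and is fully home against the plate. Push gently, just hard enough for the clip (never press can or rack with more than 25 N), and leave the bottle in the other bay and the things on the bench alone.

Things in the scene. Friction and masses are not known exactly. Their poses are not given: they have to be found in the camera images.
- can_centre (a point): centre (half-way along the axis) of the fallen aerosol can, 165 mm long: round metal body 51 mm in diameter up to 130 mm from the foot, then a domed shoulder and a spray head 16 mm wide. Own z axis points along the can from foot to spray head; it starts lying level, head roughly toward the rack, to the robot's left. About 0.2 to 0.4 kg.
- bay (a point): point on the bench top (z = 0) where the can's axis must stand when it is home in the empty bay; its axes are those of the rack: x points square into the back plate (roughly to the robot's left, world +y), y along the plate toward the robot, z up. The plate's front face lies 25.5 mm beyond this point in +x; when home the can's side touches the plate.
- rack: grey sheet-steel can rack, fixed, two bays side by side; origin on the bench at the foot of the back plate's front face, midway between the bays, x into the plate (to the robot's left), y along it toward the robot, z up. Plate 244 mm wide, 190 mm high, smooth. Empty bay centred at y = +60 mm, taken bay at -60 mm. Each bay has two upright guide fins, 64 mm apart, 42 mm deep, from z = 85 to 187 mm.
- bottle: white plastic bottle with cap, 54 mm in diameter, 134 mm high, that stands in the other bay; origin at the centre of its foot, z up. Bystander.
- reel: solder reel, 56 mm in diameter, 30 mm high, lying flat on the bench; origin at its underside. Bystander.
- dish: round metal screw dish, 86 mm in diameter, 17 mm high, on the bench; origin at its underside. Bystander.
- meter: hand-held multimeter, 154 x 78 x 46 mm, lying on the bench; origin at its underside. Bystander.
- clip (a point): middle of the mouth of the empty bay's spring clip, 36 mm above the bench and 37 mm out from the plate; axes as the rack's. Two bent steel legs, 20 mm high, stand 41 mm out of the plate; their lips, about 46 mm apart, spread as the can is pushed between them (5 to 12 N) and close round it. The clip holds by friction and does not pull the can in.

How it is judged:
By the outcome, as a careful person would: the job done as asked, in the order asked, and still so for the second after the job is handed in, with the robot touching nothing.
It also fails if it takes over 72 s, if anything falls off the work surface, if the arm or the gripper's body presses on something with over 40 N, if the wrist force passes 120 N, or if a joint passes its speed limit or range.

## Working session

There is one attempt and no reset: what is moved stays moved. The work goes in short steps, Python scripts to look and compute and a tool call to move; the robot and the scene stay as the last step left them, time stands still between calls to the robot, and variables do not carry over. Pictures are saved under pics/ and viewed, at most 10 in all, crops included, and the job is handed in when it is done.

Besides the shell and the picture viewer there is one more tool, called as a command line: name --argument value ..., lists and objects as JSON in quotes. apply_moves: Moves the arm, as the interface text tells. Its arguments: {"type":"object","properties":{"steps":{"type":"array","items":{"type":"object","properties":{"slide":{"type":"array","items":{"type":"number"}},"dr":{"type":"array","items":{"type":"number"}}}}},"hand":{"type":"number"},"newtons":{"type":"number"}},"required":["steps"]}

```bash
mkdir -p pics; cat > h.py <<'E'
import numpy as np, cv2
from bench import ctrl, optics, order
from scipy.spatial.transform import Rotation as R
def cam(n, st=None):
    p=optics.camera_params(n)
    if n=='wrist':
        st=st or ctrl.state(); q=st['eef_rot']
        T=np.eye(4); T[:3,:3]=R.from_quat([q[1],q[2],q[3],q[0]]).as_matrix(); T[:3,3]=st['tool_pos']
        M=T@np.array(p['hand_eye']); return p,M[:3,3],M[:3,:3]
    r=np.array(p['rotation'])
    if r.size==4: r=R.from_quat([r[1],r[2],r[3],r[0]]).as_matrix()
    return p,np.array(p['eye']),r
def K(p): return np.array([[p['fx'],0,p['cx']],[0,p['fy'],p['cy']],[0,0,1.]])
def ray(c,uv):
    p,e,r=c
    xy=cv2.undistortPoints(np.array([[uv]],float),K(p),np.array([p['k1'],0,0,0.]))[0,0]
    d=r@np.array([xy[0],-xy[1],-1]); return e,d
def onz(c,uv,z):
    e,d=ray(c,uv); return e+d*(z-e[2])/d[2]
def proj(c,P):
    p,e,r=c; q=(np.atleast_2d(P)-e)@r; q=q*[1,-1,-1]
    return cv2.projectPoints(q,np.zeros(3),np.zeros(3),K(p),np.array([p['k1'],0,0,0.]))[0][:,0]
E
python3 - <<'E'
from h import *
for n in ('side','top'):
    cv2.imwrite(f'pics/{n}0.png',optics.get_image(n)); print(n,optics.camera_params(n))
print(optics.camera_params('wrist')); print(ctrl.state())
E
```

```text
side {'fx': 589.2619797950163, 'fy': 589.2619797950163, 'cx': 315.3159323552867, 'cy': 230.8126868098812, 'k1': -0.012456435749515674, 'eye': array([ 0.40237673, -0.9596738 ,  1.64236845]), 'rotation': array([ 0.95674561,  0.282252  , -0.0166305 , -0.06852057])}
top {'fx': 555.9330613851656, 'fy': 555.9330613851656, 'cx': 321.06102170344303, 'cy': 240.31051915904203, 'k1': -0.16099460103221105, 'eye': array([0.27606669, 0.0789168 , 1.75126429]), 'rotation': array([-0.69777939, -0.05560579,  0.06008158,  0.71161937])}
{'fx': 330.35595351244797, 'fy': 330.35595351244797, 'cx': 322.44823201346543, 'cy': 240.8272486415831, 'k1': -0.05244780983052191, 'hand_eye': array([[-1.48346129e-04,  9.59954009e-01,  2.80157597e-01,
         8.20826857e-02],
       [ 9.99999935e-01,  2.34880487e-04, -2.75303425e-04,
        -5.61082057e-04],
       [-3.30082179e-04,  2.80157538e-01, -9.59953981e-01,
        -1.80022107e-01],
       [ 0.00000000e+00,  0.00000000e+00,  0.00000000e+00,
         1.00000000e+00]])}
{'time': 0.1, 'joint_positions': array([-1.29351053e+00,  2.07345534e-01,  1.54279644e+00,  7.58235200e-06,
        1.39350472e+00, -1.50485024e-01]), 'qvel': array([ 1.45053208e-03, -1.14867228e-03, -5.72037510e-03,  2.04066098e-03,
        6.74173525e-05,  1.29941787e-04]), 'tau': array([-2.31278659e-05, -3.71861744e+01, -2.82295060e+01,  7.01263128e-02,
        3.10387218e-02, -3.43649845e-05]), 'tool_pos': array([ 0.23833358, -0.52248101,  0.20440778]), 'eef_rot': array([-1.02519109e-03,  9.77213209e-01,  2.12257601e-01, -6.13461703e-05]), 'contact_force': array([-0.26311701, -0.53913211, -0.1181301 ]), 'moment': array([-0.02925872,  0.03743951, -0.02685979]), 'grasp_force': 0.0, 'width': 0.09404810187544592}
```

View pics/top0.png

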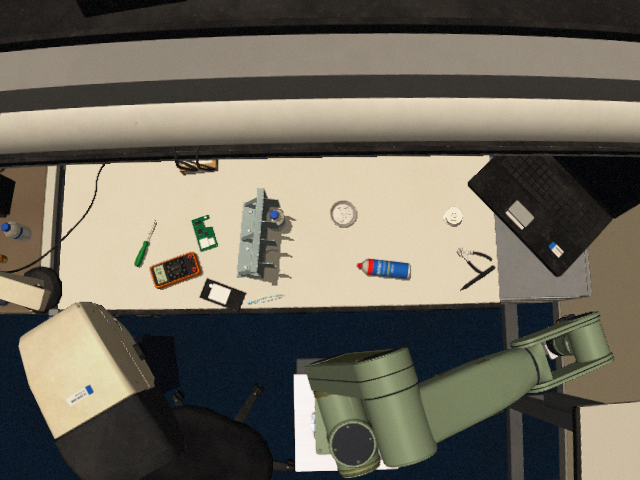

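View pics/side0.png

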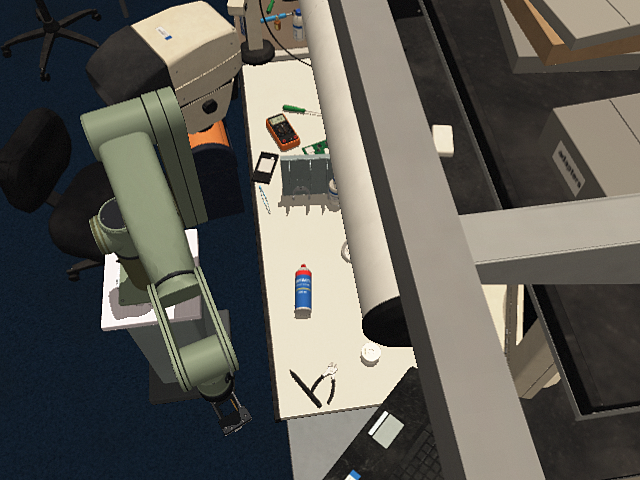

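```bash
python3 - <<'E'
from h import *
a=cv2.imread('pics/top0.png')[175:310,220:430]; b=cv2.imread('pics/side0.png')[140:330,245:370]
a=cv2.resize(a,None,fx=3.8,fy=3.8,interpolation=cv2.INTER_CUBIC);cv2.imwrite('pics/top0c.png',a)
b=cv2.resize(b,None,fx=3.1,fy=3.1,interpolation=cv2.INTER_CUBIC);cv2.imwrite('pics/side0c.png',b)
t=cam('top');s=cam('side')
for n,u in dict(foot=(410.5,270),tip=(358,267)).items(): print(n,onz(t,u,.0255))
for n,u in dict(foot=(302,313),tip=(305,265)).items(): print(n,onz(s,u,.0255))
for u in ((262,188),(239,278)): print(onz(t,u,.19))
E
```

```text
foot [ 0.46142328 -0.21344292  0.0255    ]
tip [ 0.47439684 -0.04867638  0.0255    ]
foot [ 0.45736933 -0.20916026  0.0255    ]
tip [ 0.48792085 -0.04677275  0.0255    ]
[0.69099559 0.23454698 0.19      ]
[0.43055693 0.30034124 0.19      ]
```

View pics/top0c.png

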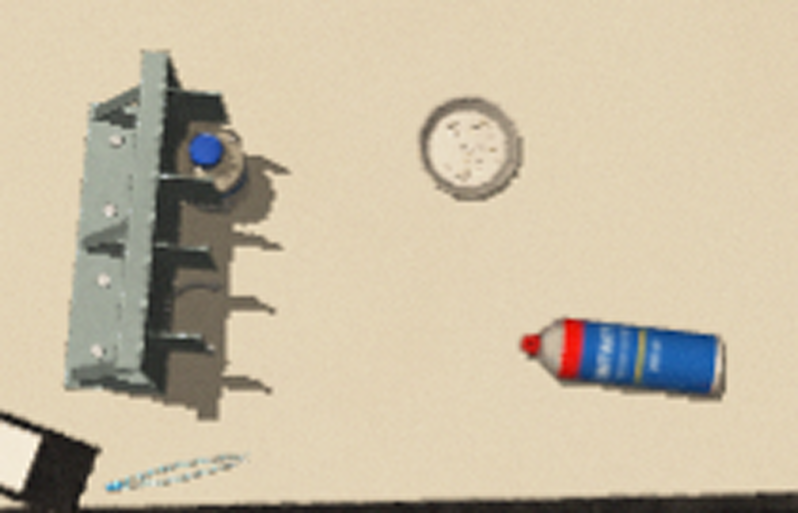

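View pics/side0c.png

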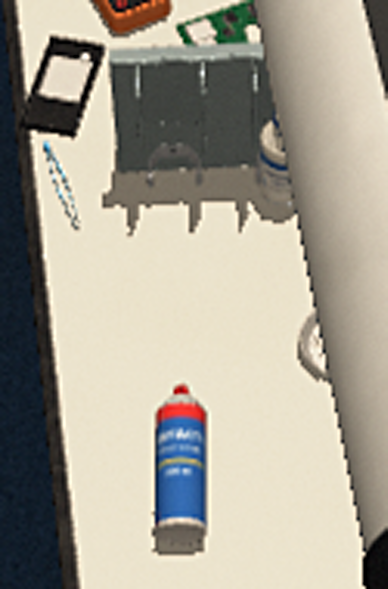

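The top view shows the can lying with its head at about (358,267) and its foot at (410,270). The rack plate runs from (264,189) to (261,274), with the empty bay as the near one (fins at crop rows 250 and 340). I'm moving above the can for a close wrist look.

apply_moves --steps '[{"slide": [6, 8, 8], "dr": [0, 0, 0.16]}, {"slide": [11, 15, 10], "dr": [0, 0, 0.32]}, {"slide": [15, 21, 11], "dr": [0, 0, 0.48]}, {"slide": [18, 27, 11], "dr": [0, 0, 0.64]}, {"slide": [21, 32, 11], "dr": [0, 0, 0.8]}, {"slide": [22.5, 37, 11], "dr": [0, 0, 0.96]}, {"slide": [22.5, 39, 11], "dr": [0, 0, 1.0]}, {"slide": [22.5, 39, 11], "dr": [0, 0, 1.0]}, {"slide": [22.5, 39, 11], "dr": [0, 0, 1.0]}]' --hand 1 --newtons 20

```text
time: 1.23
tool_pos: [0.4639, -0.1308, 0.3153]
eef_rot: [-0.0, 0.754, 0.657, 0.0]
contact_force: [0.8, -0.8, -0.6]
width: 0.0938
grasp_force: 0.0
```

```bash
python3 - <<'E'
from h import *
import pickle
s=ctrl.state(); im=optics.get_image('wrist'); pickle.dump(s,open('w1.pkl','wb')); cv2.imwrite('pics/w1.png',im)
print(s['time'],s['tool_pos'],s['eef_rot'],s['joint_positions'])
E
```

```text
1.225 [ 0.46394865 -0.13084203  0.31530388] [-2.03808390e-04  7.54213693e-01  6.56629014e-01  3.92624173e-05] [-4.54834032e-01 -6.09531895e-02  1.60303255e+00  2.31026721e-04
  1.59985824e+00 -3.16712028e-01]
```

View pics/w1.png

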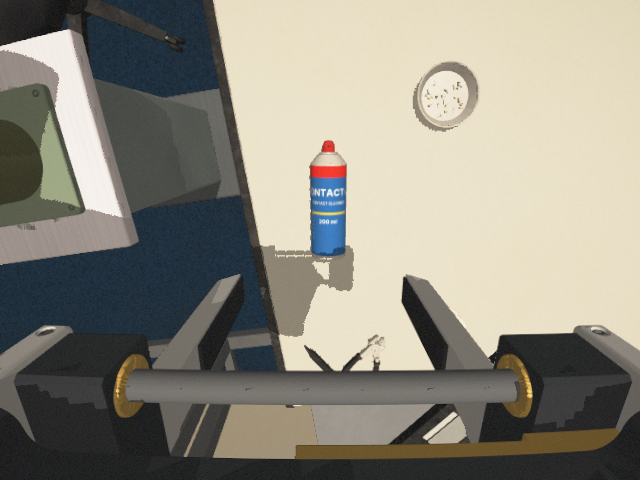

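The wrist view shows the can almost upright in the frame: tip (328,141), body edges (310–347) at row 180, foot centre (329,256). I'll turn those into positions, and get the rack from the top image.

```bash
python3 - <<'E'
from h import *
import pickle
s=pickle.load(open('w1.pkl','rb')); c=cam('wrist',s)
f=onz(c,(329,256),.0255); t=onz(c,(328,141),.0255)
print('eye',c[1],'foot',f,'tip',t,np.linalg.norm(t-f),np.degrees(np.arctan2((t-f)[1],(t-f)[0])))
for v in (180,250): print(onz(c,(310,v),.0255),onz(c,(347,v),.0255))
T=cam('top'); g=lambda x,y:(220+x/3.8-.37,175+y/3.8-.37)
print('plate R edge z.19',onz(T,g(168,52),.19),onz(T,g(155,386),.19))
for u in ((222,95),(213,183),(213,250),(213,338+8)): print('fin tip',onz(T,g(*u),.187))
for u in ((232,93),(0,0)): pass
S=cam('side'); g2=lambda x,y:(245+x/3.1-.34,140+y/3.1-.34)
for u in ((111,57),(260,48)): print('plate top side',onz(S,g2(*u),.19))
for u in ((118,170),): print('plate foot side',onz(S,g2(*u),.0))
E
```

```text
eye [ 0.47489978 -0.04898345  0.49535398] foot [ 0.46295951 -0.21006575  0.0255    ] tip [ 0.48361029 -0.04534163  0.0255    ] 0.16601352906599115 82.85434777644289
[ 0.45142231 -0.09434427  0.0255    ] [ 0.50305467 -0.10151671  0.0255    ]
[ 0.43609582 -0.19675724  0.0255    ] [ 0.4908597  -0.20440149  0.0255    ]
plate R edge z.19 [0.68993658 0.22919509 0.19      ] [0.43461511 0.23957338 0.19      ]
fin tip [0.65606765 0.18831814 0.187     ]
fin tip [0.58794345 0.19554085 0.187     ]
fin tip [0.5366636  0.19586363 0.187     ]
fin tip [0.46410755 0.1963933  0.187     ]
plate top side [0.45306995 0.25977151 0.19      ]
plate top side [0.60657539 0.24922543 0.19      ]
plate foot side [0.44971624 0.25597212 0.        ]
```

Can found: length 166 mm (165 given), heading 82.9°. The two fixed views differ by 15 mm on the plate, so I'm taking one close look at the rack before picking the can up.

apply_moves --steps '[{"slide": [1, 6, 0], "dr": [0, 0, 0.05]}, {"slide": [2, 12, 0], "dr": [0, 0, 0.1]}, {"slide": [3, 17, 0], "dr": [0, 0, 0.15]}, {"slide": [4, 19, 0], "dr": [0, 0, 0.15]}, {"slide": [4, 19, 0], "dr": [0, 0, 0.15]}, {"slide": [4, 19, 0], "dr": [0, 0, 0.15]}]'

```text
time: 2.02
tool_pos: [0.5033, 0.0552, 0.315]
eef_rot: [-0.0, 0.705, 0.709, -0.001]
contact_force: [-1.0, -0.1, -1.7]
width: 0.0938
grasp_force: 0.0
```

```bash
python3 - <<'E'
from h import *
import pickle
s=ctrl.state(); im=optics.get_image('wrist'); pickle.dump(s,open('w2.pkl','wb')); cv2.imwrite('pics/w2.png',im)
print(s['time'],s['tool_pos'],s['eef_rot'],s['joint_positions'])
E
```

```text
2.025 [0.50334003 0.05518054 0.31504177] [-8.28068304e-05  7.05308348e-01  7.08900380e-01 -6.15382722e-04] [-6.13184479e-02 -5.68581491e-03  1.54995631e+00 -8.14958375e-04
  1.59825946e+00 -6.64203513e-02]
```

View pics/w2.png

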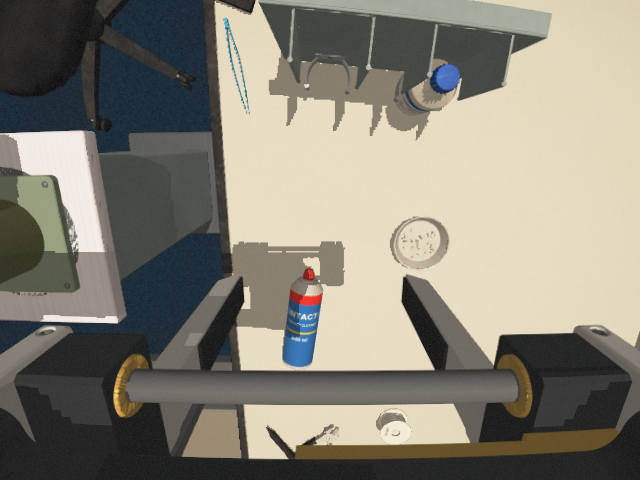

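The rack fills the top of the frame. Fin outer edges run from the tops (294,10), (374,17), (437,25), (513,37) to the bottoms (291,58), (368,66), (432,74), (504,84). The clip lips are at (307,87) and (347,92). I'll fit the rack pose to these points.

```bash
cat > fit.py <<'E'
from h import *
import pickle
from scipy.optimize import least_squares
c=cam('wrist',pickle.load(open('w2.pkl','rb')))
Y=[.092,.028,-.028,-.092]
M=[(-.042,y,.187) for y in Y]+[(-.042,y,.085) for y in Y]+[(-.041,.083,.046),(-.041,.037,.046)]
U=np.array([(294,10),(374,17),(437,25),(513,37),(291,58),(368,66),(432,74),(504,84),(307,87),(347,92)],float)
M=np.array(M)
def W(p,M):
    t=p[2]; return np.c_[p[0]+M[:,0]*np.sin(t)*-1+0*t, p[1]+M[:,0]*0,M[:,2]]
def W(p,M):
    x=np.array([np.cos(p[2]),np.sin(p[2])]); y=np.array([-x[1],x[0]])
    return np.c_[p[:2]+M[:,:1]*x+M[:,1:2]*y,M[:,2]]
f=lambda p:(proj(c,W(p,M))-U).ravel()
r=least_squares(f,[.53,.25,1.57],loss='soft_l1',f_scale=2)
p=r.x; print(p[:2],np.degrees(p[2])); print(f(p).reshape(-1,2).round(1).tolist())
print('bay',W(p,np.array([[-.0255,.06,0]])))
E
python3 fit.py
```

```text
[0.57324178 0.27263202] 88.5103055802476
[[1.8, 16.9], [-1.5, 12.7], [1.7, 8.2], [-0.9, 1.3], [11.8, -0.5], [-8.6, -6.5], [-23.5, -12.3], [-40.2, -19.2], [4.8, -22.2], [1.8, -26.0]]
bay [[0.51259913 0.24870047 0.        ]]
```

```bash
sed -i 's/^M=\[.*/M=[(0,y,.187) for y in Y]+[(-.042,y,.187) for y in Y]+[(-.041,.083,.046),(-.041,.037,.046)]/' fit.py; python3 fit.py
python3 - <<'E'
import cv2
a=cv2.imread('pics/w2.png')[0:125,250:450]
cv2.imwrite('pics/w2c.png',cv2.resize(a,None,fx=4,fy=4,interpolation=cv2.INTER_CUBIC))
E
```

```text
[0.5722123  0.24018602] 84.86729044176393
[[2.1, -3.4], [-0.8, -2.1], [2.4, -1.9], [-0.7, -3.4], [1.2, 3.1], [-1.0, 2.8], [-0.8, 2.3], [-1.8, 1.5], [2.2, 0.9], [-1.5, -0.4]]
bay [[0.51017159 0.22015605 0.        ]]
```

View pics/w2c.png

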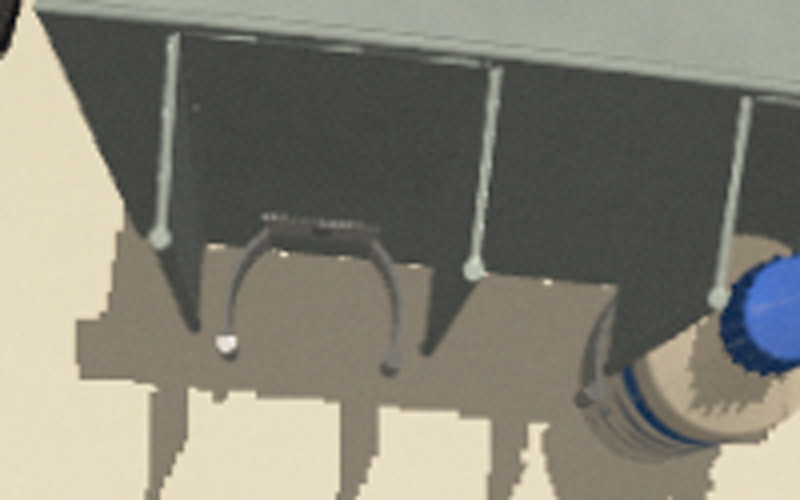

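```bash
cat >> fit.py <<'E'
print('---')
M=np.array([(0,.092,.187),(0,.028,.187),(0,-.028,.187),(-.041,.092,.187),(-.041,.028,.187),(-.041,-.028,.187),(-.041,.092,.085),(-.041,.028,.085),(-.039,.083,.046),(-.039,.037,.046)])
U=np.array([(293,9.5),(373.7,17.5),(436.5,25),(290,59.5),(368.2,67),(429.5,74.5),(298.7,82),(357,88.5),(306.5,86),(347.2,91)])
B=np.array([(301.2,60.7),(357.5,67),(402.5,72)])
Bw=np.array([onz(c,u,0.)[:2] for u in B])
def f(p):
    x=np.array([np.cos(p[2]),np.sin(p[2])])
    return np.r_[(proj(c,W(p,M))-U).ravel(),(Bw-p[:2])@x*600]
r=least_squares(f,p,loss='soft_l1',f_scale=2);p=r.x
print(p[:2],np.degrees(p[2])); print(f(p)[:20].reshape(-1,2).round(1).tolist(),f(p)[20:],Bw)
print('bay',W(p,np.array([[-.0255,.06,0]])))
E
python3 fit.py | sed -n '/---/,$p'
```

```text
---
[0.57104779 0.23947108] 84.91906437432043
[[1.7, -1.8], [-1.9, -1.7], [1.4, -1.0], [1.0, 1.3], [-2.4, 1.5], [0.6, 1.4], [0.4, 0.3], [-2.4, -0.6], [1.9, 0.9], [-2.4, -0.4]] [ 0.33559185 -0.06262088 -0.04063664] [[0.47335689 0.24871852]
 [0.55046602 0.24119627]
 [0.61280667 0.2356902 ]]
bay [[0.5090252  0.21938505 0.        ]]
```

The fit is consistent to about 2 px: bay at (0.509, 0.219), plate normal heading 84.9°. Next I descend over the can, 65 mm from its foot.

apply_moves --steps '[{"slide": [-1, -6, -1], "dr": [0, 0, -0.05]}, {"slide": [-2, -12, -3], "dr": [0, 0, -0.1]}, {"slide": [-3, -17, -6], "dr": [0, 0, -0.13]}, {"slide": [-3.2, -20, -10], "dr": [0, 0, -0.13]}, {"slide": [-3.2, -20.3, -16], "dr": [0, 0, -0.13]}, {"slide": [-3.2, -20.3, -21], "dr": [0, 0, -0.13]}, {"slide": [-3.2, -20.3, -24], "dr": [0, 0, -0.13]}, {"slide": [-3.2, -20.3, -24], "dr": [0, 0, -0.13]}, {"slide": [-3.2, -20.3, -24], "dr": [0, 0, -0.13]}]'

```text
time: 3.2
tool_pos: [0.4724, -0.1475, 0.0769]
eef_rot: [0.001, 0.75, 0.662, 0.0]
contact_force: [1.4, -0.8, 0.2]
width: 0.0939
grasp_force: 0.0
```

```bash
python3 - <<'E'
from h import *
s=ctrl.state();c=cam('wrist',s);im=optics.get_image('wrist');cv2.imwrite('pics/w3.png',im)
print(s['tool_pos'],s['contact_force'])
d=np.array([np.cos(np.radians(82.85)),np.sin(np.radians(82.85))]); f=np.array([.463,-.210])
# red region (spray head + ring) centroid
hsv=cv2.cvtColor(im,cv2.COLOR_BGR2HSV); m=((hsv[...,0]<8)|(hsv[...,0]>172))&(hsv[...,1]>150)&(hsv[...,2]>80)
y,x=np.nonzero(m); print(len(x),x.min(),x.max(),y.min(),y.max())
b=(hsv[...,0]>100)&(hsv[...,0]<120)&(hsv[...,1]>150)&(hsv[...,2]>80); y,x=np.nonzero(b);print(len(x),x.min(),x.max(),y.min(),y.max())
for l in (0,.13,.165): print(l,proj(c,np.r_[f+d*l,.0255]))
for yy in range(y.min(),y.max(),25):
    xx=x[y==yy]; 
    if len(xx): print(yy,xx.min(),xx.max(),onz(c,((xx.min()+xx.max())/2,yy),.045))
E
```

```text
[ 0.47235626 -0.14745442  0.07689854] [ 1.44568569 -0.83341617  0.19655536]
2214 282 354 112 188
7196 283 352 189 342
0 [[320.5845376  334.43827555]]
0.13 [[320.36154117 168.30810764]]
0.165 [[320.30098909 114.58623967]]
189 285 285 [ 0.45531419 -0.0897471   0.045     ]
214 311 350 [ 0.48228315 -0.10957985  0.045     ]
239 314 351 [ 0.48161431 -0.12662112  0.045     ]
264 288 350 [ 0.4704203  -0.14310869  0.045     ]
289 289 348 [ 0.46770809 -0.16152957  0.045     ]
314 286 348 [ 0.46414389 -0.18080779  0.045     ]
339 299 336 [ 0.46184432 -0.20132764  0.045     ]
```

The predicted and seen can agree to 1–2 mm. I go down and close.

apply_moves --steps '[{"slide": [-0.1, 0, -4], "dr": [0, 0, 0]}, {"slide": [-0.1, 0, -6.3], "dr": [0, 0, 0]}, {"slide": [-0.1, 0, -6.3], "dr": [0, 0, 0]}]'

```text
time: 3.62
tool_pos: [0.4703, -0.1461, 0.0125]
eef_rot: [-0.0, 0.749, 0.662, -0.0]
contact_force: [0.2, 0.3, 1.8]
width: 0.094
grasp_force: 0.0
```

apply_moves --steps '[{"slide": [0, 0, 0], "dr": [0, 0, 0]}, {"slide": [0, 0, 0], "dr": [0, 0, 0]}, {"slide": [0, 0, 0], "dr": [0, 0, 0]}, {"slide": [0, 0, 0], "dr": [0, 0, 0]}, {"slide": [0, 0, 0], "dr": [0, 0, 0]}, {"slide": [0, 0, 0], "dr": [0, 0, 0]}]' --hand 0.4 --newtons 20

```text
time: 4.38
tool_pos: [0.47, -0.1461, 0.0125]
eef_rot: [-0.001, 0.749, 0.662, -0.0]
contact_force: [-3.5, 0.5, 3.8]
width: 0.0496
grasp_force: 20.0
```

```bash
python3 - <<'E'
from h import *
ax=np.array([.9961,-.0886,0]);
r=(R.from_rotvec(ax*np.radians(60))*R.from_rotvec([0,0,.036])).as_rotvec(); print(r, r/6)
E
```

```text
[ 1.04132647 -0.11154727  0.03264803] [ 0.17355441 -0.01859121  0.00544134]
```

apply_moves --steps '[{"slide": [0, 0, 2], "dr": [0, 0, 0]}, {"slide": [0, 0, 5], "dr": [0, 0, 0]}, {"slide": [0, 0, 9], "dr": [0, 0, 0]}, {"slide": [0, 0, 12], "dr": [0, 0, 0]}, {"slide": [0, 0, 12], "dr": [0, 0, 0]}]'

```text
time: 5.0
tool_pos: [0.4724, -0.147, 0.1342]
eef_rot: [0.003, 0.749, 0.662, 0.001]
contact_force: [0.1, -0.5, -2.5]
width: 0.0495
grasp_force: 20.0
```

apply_moves --steps '[{"slide": [0.3, 2, 1], "dr": [0.15, -0.016, 0.005]}, {"slide": [0.7, 6, 1], "dr": [0.3, -0.032, 0.009]}, {"slide": [1.1, 10, 1], "dr": [0.45, -0.048, 0.014]}, {"slide": [1.5, 14, 1], "dr": [0.6, -0.064, 0.019]}, {"slide": [2, 18, 1], "dr": [0.75, -0.08, 0.024]}, {"slide": [2.5, 22, 0.5], "dr": [0.9, -0.096, 0.028]}, {"slide": [2.9, 25, 0], "dr": [1.0, -0.107, 0.031]}, {"slide": [3.2, 27, -1], "dr": [1.041, -0.112, 0.033]}, {"slide": [3.2, 28, -2], "dr": [1.041, -0.112, 0.033]}, {"slide": [3.2, 28, -2], "dr": [1.041, -0.112, 0.033]}]'

```text
time: 6.25
tool_pos: [0.5011, 0.1346, 0.1107]
eef_rot: [-0.338, 0.639, 0.585, 0.368]
contact_force: [0.6, 0.2, -3.0]
width: 0.0493
grasp_force: 20.0
```

```bash
cat > rk.py <<'E'
from h import *
X=np.array([.0886,.9961]);Yv=np.array([-.9961,.0886]);O=np.array([.571,.2395])
def rk(s):
    p=np.array(s['tool_pos']); q=s['eef_rot']; m=R.from_quat([q[1],q[2],q[3],q[0]]).as_matrix()
    d=p[:2]-O; z=m[:,2]; y=m[:,1]
    print('t %.2f rackx %.1f racky %.1f z %.1f mm'%(s['time'],d@X*1e3,d@Yv*1e3,p[2]*1e3),'tool z in rack',np.round([z[:2]@X,z[:2]@Yv,z[2]],3),'y',np.round([y[:2]@X,y[:2]@Yv,y[2]],3),'F',np.round(s['contact_force'],1))
E
python3 - <<'E'
from rk import *
s=ctrl.state(); rk(s); print(s['joint_positions'].round(2)); S=cam('side')
cv2.imwrite('pics/s1.png',optics.get_image('side')); cv2.imwrite('pics/t1.png',optics.get_image('top'));
w=optics.get_image('wrist'); cv2.imwrite('pics/w4.png',w)
a=cv2.resize(cv2.imread('pics/s1.png')[100:300,200:400],(400,400),interpolation=cv2.INTER_CUBIC)
b=cv2.resize(w,(400,300)); cv2.imwrite('pics/m1.png',np.hstack([a,np.vstack([b,np.zeros((100,400,3),np.uint8)])]))
E
```

```text
t 6.25 rackx -110.7 racky 60.3 z 110.7 mm tool z in rack [ 0.866  0.002 -0.501] y [ 0.002 -1.    -0.002] F [ 0.6  0.2 -3. ]
[-0.5   0.45  1.88  0.92  1.48 -0.84]
```

View pics/m1.png

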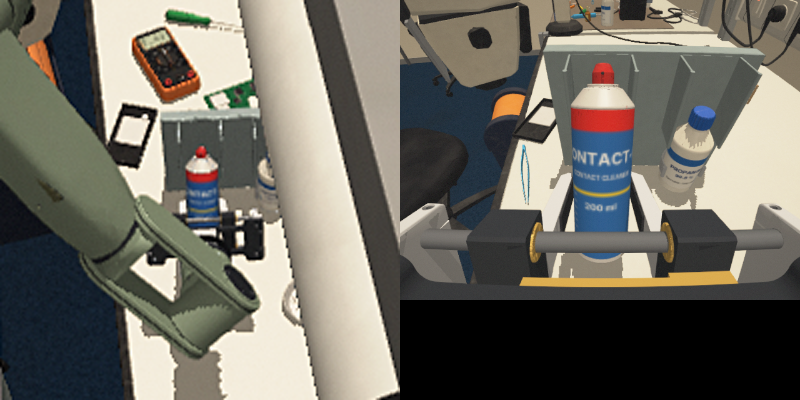

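The side view and wrist view show the can held at 60°, head up, at montage (602,75). The plate spans (545–762), so the can is aligned with the empty bay's centre at about 600. I'll lower to just above the bench, then go in.

apply_moves --steps '[{"slide": [0, 0.5, -2], "dr": [0, 0, 0]}, {"slide": [0.1, 1, -4], "dr": [0, 0, 0]}, {"slide": [0.2, 2.5, -4.4], "dr": [0, 0, 0]}, {"slide": [0.4, 4.5, -4.4], "dr": [0, 0, 0]}, {"slide": [0.5, 5.5, -4.4], "dr": [0, 0, 0]}, {"slide": [0.5, 5.5, -4.4], "dr": [0, 0, 0]}, {"slide": [0.5, 5.5, -4.4], "dr": [0, 0, 0]}]'

```text
time: 7.28
tool_pos: [0.508, 0.1885, 0.0688]
eef_rot: [-0.336, 0.638, 0.586, 0.369]
contact_force: [0.1, 0.5, -3.5]
width: 0.0496
grasp_force: 20.0
```

```bash
python3 -c "
from rk import *
rk(ctrl.state())"
```

```text
t 7.28 rackx -56.4 racky 58.3 z 68.8 mm tool z in rack [ 0.866 -0.001 -0.501] y [ 0.001 -1.     0.003] F [ 0.1  0.5 -3.5]
```

apply_moves --steps '[{"slide": [-0.1, 0.2, -0.4], "dr": [0, 0, 0]}, {"slide": [-0.15, 0.5, -0.6], "dr": [0, 0, 0]}, {"slide": [-0.15, 0.5, -0.6], "dr": [0, 0, 0]}]'

```text
time: 7.65
tool_pos: [0.5056, 0.194, 0.0621]
eef_rot: [-0.337, 0.638, 0.585, 0.369]
contact_force: [0.1, 1.2, -3.5]
width: 0.0495
grasp_force: 20.0
```

apply_moves --steps '[{"slide": [0, 0, -0.1], "dr": [0, 0, 0]}, {"slide": [0, 0, -0.15], "dr": [0, 0, 0]}, {"slide": [0, 0, -0.15], "dr": [0, 0, 0]}]'

```text
time: 8.02
tool_pos: [0.5061, 0.1938, 0.0609]
eef_rot: [-0.337, 0.638, 0.585, 0.369]
contact_force: [0.4, -0.8, -3.1]
width: 0.0497
grasp_force: 20.0
```

apply_moves --steps '[{"slide": [0, 0, -0.1], "dr": [0, 0, 0]}, {"slide": [0, 0, -0.2], "dr": [0, 0, 0]}, {"slide": [0, 0, -0.2], "dr": [0, 0, 0]}]'

```text
time: 8.4
tool_pos: [0.5061, 0.1938, 0.0589]
eef_rot: [-0.337, 0.638, 0.585, 0.369]
contact_force: [0.3, -0.7, -4.0]
width: 0.0498
grasp_force: 20.0
```

apply_moves --steps '[{"slide": [0, 0.2, 0], "dr": [0, 0, 0]}, {"slide": [0, 0.4, 0], "dr": [0, 0, 0]}, {"slide": [0, 0.4, 0], "dr": [0, 0, 0]}]'

```text
time: 8.78
tool_pos: [0.5059, 0.1981, 0.059]
eef_rot: [-0.337, 0.638, 0.585, 0.369]
contact_force: [-0.3, 0.5, -3.3]
width: 0.0496
grasp_force: 20.0
```

apply_moves --steps '[{"slide": [0, 0, -0.1], "dr": [0, 0, 0]}, {"slide": [0, 0, -0.2], "dr": [0, 0, 0]}, {"slide": [0, 0, -0.2], "dr": [0, 0, 0]}]'

```text
time: 9.15
tool_pos: [0.5061, 0.1983, 0.0582]
eef_rot: [-0.338, 0.638, 0.585, 0.37]
contact_force: [-1.3, 0.9, 5.5]
width: 0.0498
grasp_force: 20.0
```

```bash
python3 - <<'E'
from rk import *
s=ctrl.state(); rk(s); c=cam('wrist',s); im=optics.get_image('wrist'); cv2.imwrite('pics/w5.png',im)
q=s['eef_rot']; m=R.from_quat([q[1],q[2],q[3],q[0]]).as_matrix(); p=np.array(s['tool_pos'])
g=p-.013*m[:,2]
foot=g-.064*m[:,0]
print('foot',foot, 'corner z',(foot+.0255*m[:,2])[2],'head',foot+.165*m[:,0])
for l,e in ((0,-.0255),(.130,-.0255),(.165,-.008),(.165,0.008)): print(l,proj(c,foot+l*m[:,0]+e*m[:,2]))
hsv=cv2.cvtColor(im,cv2.COLOR_BGR2HSV); k=((hsv[...,0]<8)|(hsv[...,0]>172))&(hsv[...,1]>150)&(hsv[...,2]>80)
k[:, :200]=0;k[:,450:]=0; y,x=np.nonzero(k); 
for v in range(y.min(),y.max(),8): xx=x[y==v]; print(v,(xx.min(),xx.max()) if len(xx) else '')
E
```

```text
t 9.15 rackx -46.8 racky 61.0 z 58.2 mm tool z in rack [ 0.867  0.    -0.498] y [ 0.002 -1.     0.002] F [-1.3  0.9  5.5]
foot [0.50240499 0.1553101  0.0091869 ] corner z -0.003502265194259937 head [0.50925298 0.23713112 0.15230722]
0 [[322.7424813  427.78124693]]
0.13 [[323.17798608 186.34039888]]
0.165 [[323.19515645 103.52034782]]
0.165 [[323.09783555 107.3705532 ]]
101 (np.int64(319), np.int64(330))
109 (np.int64(312), np.int64(339))
117 (np.int64(308), np.int64(342))
125 (np.int64(308), np.int64(341))
133 (np.int64(330), np.int64(341))
141 
149 
157 
165 
173 (np.int64(274), np.int64(279))
181 (np.int64(274), np.int64(374))
189 (np.int64(274), np.int64(374))
197 (np.int64(275), np.int64(373))
205 (np.int64(281), np.int64(370))
```

View pics/w5.png

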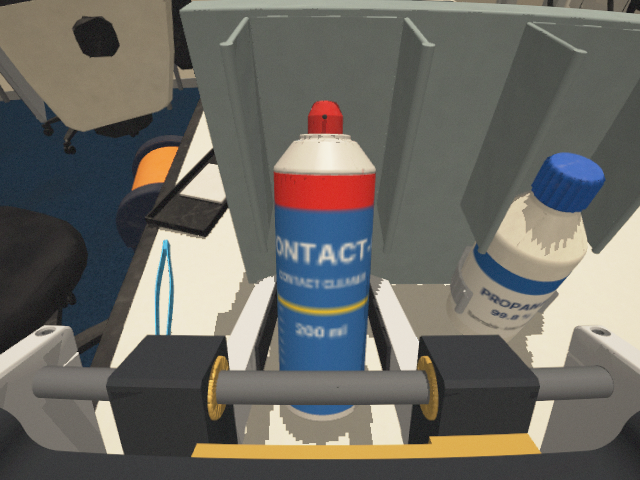

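The wrist image shows the head at (325,110), between the bay's fins (front edges near 232 and 432). The foot is on the bench (Fz rose about 9 N). I ease the vertical load and nudge the head onto the plate.

apply_moves --steps '[{"slide": [0.05, 0.1, 0.1], "dr": [0, 0, 0]}, {"slide": [0.1, 0.2, 0.1], "dr": [0, 0, 0]}, {"slide": [0.1, 0.2, 0.1], "dr": [0, 0, 0]}]'

```text
time: 9.57
tool_pos: [0.5064, 0.1987, 0.0582]
eef_rot: [-0.337, 0.638, 0.586, 0.369]
contact_force: [-6.3, -10.3, 5.9]
width: 0.0497
grasp_force: 20.0
```

apply_moves --steps '[{"slide": [0, 0.1, 0], "dr": [0, 0, 0]}, {"slide": [0, 0.2, 0], "dr": [0, 0, 0]}, {"slide": [0, 0.2, 0], "dr": [0, 0, 0]}]'

```text
time: 9.95
tool_pos: [0.5065, 0.1991, 0.058]
eef_rot: [-0.336, 0.638, 0.587, 0.368]
contact_force: [-9.8, -20.2, 9.3]
width: 0.0495
grasp_force: 20.0
```

Head is on the plate, and pressed a bit hard. I'm backing off before release.

apply_moves --steps '[{"slide": [-0.1, -0.3, 0.05], "dr": [0, 0, 0]}, {"slide": [-0.1, -0.3, 0.05], "dr": [0, 0, 0]}]'

```text
time: 10.2
tool_pos: [0.5065, 0.1986, 0.0584]
eef_rot: [-0.337, 0.639, 0.585, 0.37]
contact_force: [-0.3, -1.5, 1.4]
width: 0.0499
grasp_force: 20.0
```

apply_moves --steps '[{"slide": [0, 0, 0], "dr": [0, 0, 0]}, {"slide": [0, 0, 0], "dr": [0, 0, 0]}, {"slide": [0, 0, 0], "dr": [0, 0, 0]}, {"slide": [0, 0, 0], "dr": [0, 0, 0]}]' --hand 0.85

```text
time: 10.7
tool_pos: [0.506, 0.1989, 0.0584]
eef_rot: [-0.337, 0.638, 0.585, 0.369]
contact_force: [-0.3, -0.4, 0.1]
width: 0.0795
grasp_force: 0.0
```

```bash
cat > red.py <<'E'
from rk import *
s=ctrl.state(); rk(s); print('width',s['width']); c=cam('wrist',s); im=optics.get_image('wrist'); cv2.imwrite('pics/w_%d.png'%(s['time']*100),im)
hsv=cv2.cvtColor(im,cv2.COLOR_BGR2HSV); k=((hsv[...,0]<8)|(hsv[...,0]>172))&(hsv[...,1]>150)&(hsv[...,2]>80)
k[:, :200]=0;k[:,450:]=0
n,l,st,ce=cv2.connectedComponentsWithStats(k.astype(np.uint8))
for i in range(1,n):
    if st[i,4]>80: print(st[i],ce[i].round(1))
E
python3 red.py
```

```text
t 10.70 rackx -46.2 racky 61.1 z 58.4 mm tool z in rack [ 0.866 -0.    -0.5  ] y [ 0.001 -1.     0.002] F [-0.3 -0.4  0.1]
width 0.07954007909856498
[ 297  101   35   34 1000] [313.8 118.4]
[ 263  174  102   38 3357] [313.2 192.8]
```

```bash
ls pics; python3 - <<'E'
from rk import *
s=ctrl.state(); c=cam('wrist',s)
for y in (.092,.06,.028):
    for x,z in ((0,.187),(-.042,.187),(-.042,.085)):
        P=np.r_[O+x*X+y*Yv,z]; print(y,x,z,proj(c,P)[0].round(1))
im=cv2.imread('pics/w_1069.png') if __import__('os').path.exists('pics/w_1069.png') else cv2.imread('pics/w_1070.png')
g=cv2.cvtColor(im,cv2.COLOR_BGR2GRAY); 
for v in (45,70,90): 
    e=np.abs(np.diff(cv2.GaussianBlur(g,(3,3),0)[v,200:460].astype(int))); print(v,[(200+i,int(e[i])) for i in range(len(e)) if e[i]>7])
# lateral of can axis: ray columns at given distance along tool z
q=s['eef_rot']; m=R.from_quat([q[1],q[2],q[3],q[0]]).as_matrix(); p=np.array(s['tool_pos'])
for (u,v,l) in ((313.8,118,.160),(313.2,192.8,.122)):
    pt=p-.013*m[:,2]+(l-.067)*m[:,0]; e,d=ray(c,(u,v)); t=((pt-e)@m[:,2]+0*.0)/(d@m[:,2])
    P=e+d*t; print('racky',(P[:2]-O)@Yv*1e3,'rackx',(P[:2]-O)@X*1e3,P[2])
E
```

```text
m1.png
s1.png
side0.png
side0c.png
t1.png
top0.png
top0c.png
w1.png
w2.png
w2c.png
w3.png
w4.png
w5.png
w_1070.png
0.092 0 0.187 [250.2  18.5]
0.092 -0.042 0.187 [229.7  49. ]
0.092 -0.042 0.085 [266.1 255.3]
0.06 0 0.187 [326.8  18.2]
0.06 -0.042 0.187 [327.9  48.5]
0.06 -0.042 0.085 [325.1 255.5]
0.028 0 0.187 [403.2  19.2]
0.028 -0.042 0.187 [425.8  50. ]
0.028 -0.042 0.085 [384.  255.7]
45 [(217, 10), (218, 20), (219, 23), (220, 13), (229, 10), (230, 21), (231, 28), (232, 18), (421, 23), (422, 31), (423, 22), (424, 10), (433, 9), (434, 22), (435, 23), (436, 9)]
70 []
90 [(393, 8)]
racky 65.78417772301498 rackx -9.758585034555844 0.14744788681738155
racky 66.20289046998799 rackx -27.64117885622484 0.1165013081294371
```

Let go, and the can leans, but measurement puts it about 5 mm toward the near fin. I'll cage it loosely (no grip) to centre it, then open again.

apply_moves --steps '[{"slide": [0.05, 0, 0], "dr": [0, 0, 0]}, {"slide": [0.05, 0, 0], "dr": [0, 0, 0]}, {"slide": [0.05, 0, 0], "dr": [0, 0, 0]}, {"slide": [0.05, 0, 0], "dr": [0, 0, 0]}]' --hand 0.58 --newtons 5

```text
time: 11.25
tool_pos: [0.5061, 0.199, 0.0585]
eef_rot: [-0.337, 0.638, 0.585, 0.369]
contact_force: [-1.8, -0.6, 1.0]
width: 0.0543
grasp_force: 0.7
```

```bash
python3 red.py
```

```text
t 11.25 rackx -46.1 racky 61.1 z 58.5 mm tool z in rack [ 0.866  0.001 -0.5  ] y [ 0.002 -1.     0.001] F [-1.8 -0.6  1. ]
width 0.054263107958231256
[ 307  101   35   34 1002] [324.  118.9]
[ 272  173  101   39 3333] [321.5 193. ]
```

apply_moves --steps '[{"slide": [0.15, 0, 0], "dr": [0, 0, 0]}, {"slide": [0.15, 0, 0], "dr": [0, 0, 0]}]' --hand 0.62

```text
time: 11.55
tool_pos: [0.5083, 0.1988, 0.0585]
eef_rot: [-0.337, 0.638, 0.585, 0.369]
contact_force: [-0.3, 0.1, 1.3]
width: 0.0585
grasp_force: 0.3
```

```bash
python3 red.py
```

```text
t 11.55 rackx -46.1 racky 58.9 z 58.5 mm tool z in rack [ 0.866 -0.001 -0.5  ] y [ 0.001 -1.     0.002] F [-0.3  0.1  1.3]
width 0.0584596171421239
[ 304  101   35   34 1009] [321.4 118.9]
[ 269  172  102   40 3351] [318.7 192.8]
```

apply_moves --steps '[{"slide": [0, 0, 0], "dr": [0, 0, 0]}, {"slide": [0, 0, 0], "dr": [0, 0, 0]}, {"slide": [0, 0, 0], "dr": [0, 0, 0]}]' --hand 0.8

```text
time: 11.98
tool_pos: [0.5082, 0.1988, 0.0584]
eef_rot: [-0.337, 0.638, 0.585, 0.369]
contact_force: [0.7, -1.0, -0.2]
width: 0.0753
grasp_force: 0.0
```

```bash
python3 red.py
```

```text
t 11.97 rackx -46.1 racky 59.0 z 58.4 mm tool z in rack [ 0.866 -0.    -0.5  ] y [ 0.001 -1.     0.002] F [ 0.7 -1.  -0.2]
width 0.07528461677731033
[ 295  101   36   34 1014] [312.9 118.8]
[ 260  173  102   39 3341] [310.4 193.1]
```

The can settles against the near fin whenever it's freed, because it rolls on its rim. So I'll push with the fingers part-open as a cradle that keeps the foot centred. First I back out along the tool axis.

apply_moves --steps '[{"slide": [-0.4, 0, 0], "dr": [0, 0, 0]}, {"slide": [-0.6, -1.7, 1], "dr": [0, 0, 0]}, {"slide": [-0.9, -4.3, 2.5], "dr": [0, 0, 0]}, {"slide": [-1.1, -7, 4], "dr": [0, 0, 0]}, {"slide": [-1.2, -8.7, 5], "dr": [0, 0, 0]}, {"slide": [-1.2, -8.7, 5], "dr": [0, 0, 0]}]'

```text
time: 12.78
tool_pos: [0.4972, 0.11, 0.1093]
eef_rot: [-0.335, 0.639, 0.585, 0.37]
contact_force: [0.2, 0.3, 0.3]
width: 0.0751
grasp_force: 0.0
```

```bash
python3 red.py; python3 - <<'E'
from rk import *
S=cam('side'); im=optics.get_image('side'); cv2.imwrite('pics/s2.png',im)
hsv=cv2.cvtColor(im,cv2.COLOR_BGR2HSV); k=((hsv[...,0]<8)|(hsv[...,0]>172))&(hsv[...,1]>150)&(hsv[...,2]>80); k[:140]=0;k[230:]=0;k[:,:270]=0;k[:,340:]=0
n,l,st,ce=cv2.connectedComponentsWithStats(k.astype(np.uint8))
for i in range(1,n):
    if st[i,4]>8: print(st[i],ce[i].round(1))
a=np.array([.5,.866]);nn=np.array([.866,-.5])
for L,o in ((.16,0),(.122,-.0255)):
    v=L*a+(o-.0255)*nn; print(proj(S,np.r_[O+(-.0673+v[0])*X+.062*Yv,v[1]]))
E
```

```text
t 12.78 rackx -135.5 racky 62.0 z 109.3 mm tool z in rack [ 0.865 -0.004 -0.501] y [-0.002 -1.     0.005] F [0.2 0.3 0.3]
width 0.07512950580951563
[310 117  21  20 368] [320.  127.4]
[ 288  161   63   23 1251] [318.6 172.4]
[282 140   4   3   9] [283.7 140.9]
[296 168   5   5  20] [298.2 170.2]
[291 180  16   5  58] [298.5 182.1]
[[298.98745058 169.55677127]]
[[299.64991107 183.47593574]]
```

The can stays leaning as modelled: side-view head at (298,170), predicted (299,170). Next I lower to foot height with the fingers shaped as a 28 mm cradle.

apply_moves --steps '[{"slide": [0.1, 0, -2.5], "dr": [0, 0, 0]}, {"slide": [0.2, 0, -5], "dr": [0, 0, 0]}, {"slide": [0.2, 0.3, -7], "dr": [0, 0, 0]}, {"slide": [0.2, 0.5, -7.4], "dr": [0, 0, 0]}, {"slide": [0.2, 0.5, -7.4], "dr": [0, 0, 0]}, {"slide": [0.2, 0.5, -7.4], "dr": [0, 0, 0]}]' --hand 0.3 --newtons 20

```text
time: 13.62
tool_pos: [0.4984, 0.1169, 0.035]
eef_rot: [-0.337, 0.638, 0.586, 0.369]
contact_force: [0.3, -0.1, 0.1]
width: 0.0283
grasp_force: 0.0
```

```bash
python3 red.py
```

```text
t 13.62 rackx -128.6 racky 61.5 z 35.0 mm tool z in rack [ 0.866 -0.    -0.5  ] y [ 0.001 -1.     0.003] F [ 0.3 -0.1  0.1]
width 0.028334799095236257
[306   5  27  25 529] [319.6  17.5]
[ 278   55   81   35 2226] [317.5  70.8]
```

apply_moves --steps '[{"slide": [0.15, 0.7, 0], "dr": [0, 0, 0]}, {"slide": [0.25, 1.4, 0], "dr": [0, 0, 0]}, {"slide": [0.3, 2, 0], "dr": [0, 0, 0]}, {"slide": [0.3, 2, 0], "dr": [0, 0, 0]}]'

```text
time: 14.18
tool_pos: [0.5007, 0.1375, 0.0345]
eef_rot: [-0.337, 0.638, 0.586, 0.369]
contact_force: [-1.0, -0.3, 0.3]
width: 0.0284
grasp_force: 0.0
```

apply_moves --steps '[{"slide": [0.04, 0.4, 0], "dr": [0, 0, 0]}, {"slide": [0.07, 0.8, 0], "dr": [0, 0, 0]}, {"slide": [0.07, 0.8, 0], "dr": [0, 0, 0]}]'

```text
time: 14.55
tool_pos: [0.5017, 0.1448, 0.0343]
eef_rot: [-0.337, 0.638, 0.585, 0.369]
contact_force: [-0.5, -1.2, -0.2]
width: 0.0285
grasp_force: 0.5
```

```bash
python3 red.py
```

```text
t 14.55 rackx -100.5 racky 60.6 z 34.3 mm tool z in rack [ 0.866 -0.    -0.501] y [ 0.001 -1.     0.002] F [-0.5 -1.2 -0.2]
width 0.02849785805770923
[302  13  31  28 692] [317.5  27. ]
[ 271   71   90   37 2784] [315.2  88.2]
```

apply_moves --steps '[{"slide": [0.03, 0.3, 0], "dr": [0, 0, 0]}, {"slide": [0.06, 0.6, 0], "dr": [0, 0, 0]}, {"slide": [0.09, 0.9, 0], "dr": [0, 0, 0]}, {"slide": [0.09, 1.0, 0], "dr": [0, 0, 0]}]'

```text
time: 15.1
tool_pos: [0.5025, 0.1549, 0.0343]
eef_rot: [-0.337, 0.638, 0.585, 0.369]
contact_force: [-1.1, -3.9, -1.3]
width: 0.0285
grasp_force: 1.8
```

```bash
python3 red.py
```

```text
t 15.10 rackx -90.3 racky 60.7 z 34.3 mm tool z in rack [ 0.866  0.    -0.5  ] y [ 0.001 -1.     0.002] F [-1.1 -3.9 -1.3]
width 0.028528051580755432
[302   9  32  32 869] [317.9  25.5]
[ 270   78   94   35 3092] [316.3  94.9]
```

apply_moves --steps '[{"slide": [0.03, 0.3, 0], "dr": [0, 0, 0]}, {"slide": [0.06, 0.6, 0], "dr": [0, 0, 0]}, {"slide": [0.09, 0.9, 0], "dr": [0, 0, 0]}, {"slide": [0.1, 1.2, 0], "dr": [0, 0, 0]}, {"slide": [0.1, 1.2, 0], "dr": [0, 0, 0]}]'

```text
time: 15.78
tool_pos: [0.5033, 0.1676, 0.0348]
eef_rot: [-0.338, 0.638, 0.585, 0.369]
contact_force: [-1.0, -0.5, -0.2]
width: 0.0281
grasp_force: 0.4
```

```bash
python3 red.py
```

```text
t 15.78 rackx -77.6 racky 61.1 z 34.8 mm tool z in rack [ 0.867  0.001 -0.499] y [ 0.001 -1.     0.002] F [-1.  -0.5 -0.2]
width 0.028077271736789363
[ 318   10   36   38 1144] [336.1  29.2]
[ 282   86  101   42 3424] [330.8 107.6]
```

apply_moves --steps '[{"slide": [0.04, 0.3, 0], "dr": [0, 0, 0]}, {"slide": [0.08, 0.6, 0], "dr": [0, 0, 0]}, {"slide": [0.1, 0.9, 0], "dr": [0, 0, 0]}, {"slide": [0.1, 0.9, 0], "dr": [0, 0, 0]}]'

```text
time: 16.32
tool_pos: [0.5049, 0.176, 0.0345]
eef_rot: [-0.337, 0.638, 0.585, 0.369]
contact_force: [0.6, -1.5, -2.2]
width: 0.028
grasp_force: 1.2
```

```bash
python3 red.py
```

```text
t 16.32 rackx -69.1 racky 60.3 z 34.5 mm tool z in rack [ 0.866 -0.001 -0.5  ] y [ 0.001 -1.     0.002] F [ 0.6 -1.5 -2.2]
width 0.02804382182135623
[ 314   10   39   41 1351] [333.5  31.4]
[ 278   93  106   46 3561] [329.  117.6]
```

apply_moves --steps '[{"slide": [0.03, 0.25, 0], "dr": [0, 0, 0]}, {"slide": [0.05, 0.5, 0], "dr": [0, 0, 0]}, {"slide": [0.05, 0.6, 0], "dr": [0, 0, 0]}, {"slide": [0.05, 0.6, 0], "dr": [0, 0, 0]}]'

```text
time: 16.88
tool_pos: [0.5052, 0.182, 0.0346]
eef_rot: [-0.337, 0.638, 0.585, 0.369]
contact_force: [1.3, -2.9, -2.2]
width: 0.0283
grasp_force: 1.6
```

```bash
python3 red.py
```

```text
t 16.88 rackx -63.1 racky 60.4 z 34.6 mm tool z in rack [ 0.866 -0.    -0.5  ] y [ 0.001 -1.     0.002] F [ 1.3 -2.9 -2.2]
width 0.028322662794983963
[ 311   12   40   45 1515] [330.9  35.2]
[ 274  101  109   47 3598] [327.2 126.6]
```

apply_moves --steps '[{"slide": [0.02, 0.2, 0], "dr": [0, 0, 0]}, {"slide": [0.04, 0.4, 0], "dr": [0, 0, 0]}, {"slide": [0.04, 0.4, 0], "dr": [0, 0, 0]}]'

```text
time: 17.3
tool_pos: [0.5054, 0.1861, 0.0344]
eef_rot: [-0.337, 0.638, 0.585, 0.369]
contact_force: [0.8, -3.4, -2.6]
width: 0.0279
grasp_force: 1.6
```

apply_moves --steps '[{"slide": [0.02, 0.2, 0], "dr": [0, 0, 0]}, {"slide": [0.03, 0.3, 0], "dr": [0, 0, 0]}, {"slide": [0.03, 0.3, 0], "dr": [0, 0, 0]}]'

```text
time: 17.68
tool_pos: [0.5057, 0.1891, 0.0346]
eef_rot: [-0.337, 0.638, 0.585, 0.369]
contact_force: [0.1, -1.6, -2.7]
width: 0.028
grasp_force: 1.4
```

```bash
python3 red.py
```

```text
t 17.68 rackx -56.0 racky 60.6 z 34.6 mm tool z in rack [ 0.866  0.    -0.5  ] y [ 0.001 -1.     0.002] F [ 0.1 -1.6 -2.7]
width 0.027984178693580358
[ 304   18   41   49 1717] [324.1  42.8]
[ 268  112  112   49 3559] [323.1 139.4]
```

apply_moves --steps '[{"slide": [0.02, 0.2, 0], "dr": [0, 0, 0]}, {"slide": [0.02, 0.2, 0], "dr": [0, 0, 0]}]'

```text
time: 17.98
tool_pos: [0.506, 0.1911, 0.0346]
eef_rot: [-0.337, 0.638, 0.585, 0.369]
contact_force: [0.4, -1.6, -1.5]
width: 0.0282
grasp_force: 1.1
```

apply_moves --steps '[{"slide": [0.02, 0.2, 0], "dr": [0, 0, 0]}, {"slide": [0.02, 0.2, 0], "dr": [0, 0, 0]}]'

```text
time: 18.23
tool_pos: [0.5062, 0.1932, 0.0348]
eef_rot: [-0.337, 0.638, 0.585, 0.37]
contact_force: [1.5, -0.9, -0.4]
width: 0.0282
grasp_force: 0.6
```

```bash
cat >> red.py <<'E'
# expected rows for home upright: head top-front edge z .165, ring centre front z~.122
for d in (0,.005,.010):
    print(d,[proj(c,np.r_[O+x*X+.06*Yv,z])[0].round(1).tolist() for x,z in ((-.0255-d,.165),(-.051-d,.13))])
E
python3 red.py
```

```text
t 18.23 rackx -51.9 racky 60.4 z 34.8 mm tool z in rack [ 0.866 -0.    -0.499] y [ 0.001 -1.     0.002] F [ 1.5 -0.9 -0.4]
width 0.02823096717806647
[ 301   23   43   51 1840] [322.3  48.9]
[ 266  120  113   50 3466] [322.4 148.3]
0 [[325.3, 25.9], [324.8, 145.1]]
0.005 [[325.4, 29.4], [324.9, 152.0]]
0.01 [[325.5, 33.1], [325.0, 159.3]]
```

apply_moves --steps '[{"slide": [0.02, 0.2, 0], "dr": [0, 0, 0]}, {"slide": [0.02, 0.2, 0], "dr": [0, 0, 0]}]'

```text
time: 18.52
tool_pos: [0.5063, 0.195, 0.0345]
eef_rot: [-0.337, 0.638, 0.585, 0.369]
contact_force: [0.8, -0.7, -0.5]
width: 0.0282
grasp_force: 0.8
```

apply_moves --steps '[{"slide": [0.02, 0.2, 0], "dr": [0, 0, 0]}, {"slide": [0.02, 0.2, 0], "dr": [0, 0, 0]}]'

```text
time: 18.77
tool_pos: [0.5067, 0.1962, 0.0342]
eef_rot: [-0.336, 0.639, 0.586, 0.369]
contact_force: [-0.4, -4.8, -0.9]
width: 0.0281
grasp_force: 2.4
```

```bash
python3 red.py
```

```text
t 18.77 rackx -48.8 racky 60.2 z 34.2 mm tool z in rack [ 0.865 -0.    -0.501] y [ 0.001 -1.     0.002] F [-0.4 -4.8 -0.9]
width 0.028117628812899892
[ 297   24   44   53 1946] [319.1  51. ]
[ 263  123  115   52 3456] [320.3 152.9]
0 [[325.0, 26.1], [324.4, 148.2]]
0.005 [[325.0, 29.7], [324.5, 155.3]]
0.01 [[325.1, 33.6], [324.5, 162.9]]
```

```bash
cat > sd.py <<'E'
from rk import *
for n,(y0,y1,x0,x1) in (('side',(130,230,270,340)),('top',(180,300,225,300))):
    S=cam(n); im=optics.get_image(n); cv2.imwrite('pics/%s_%d.png'%(n,ctrl.state()['time']*100),im)
    hsv=cv2.cvtColor(im,cv2.COLOR_BGR2HSV); k=((hsv[...,0]<8)|(hsv[...,0]>172))&(hsv[...,1]>120)&(hsv[...,2]>60); k[:y0]=0;k[y1:]=0;k[:,:x0]=0;k[:,x1:]=0
    q,l,st,ce=cv2.connectedComponentsWithStats(k.astype(np.uint8))
    for i in range(1,q):
        if st[i,4]>4: print(n,st[i],ce[i].round(1))
    for deg in (90,86,80):
        t=np.radians(deg); a=np.array([np.cos(t),np.sin(t)]); nn=np.array([a[1],-a[0]])
        x0=0
        pts=[L*a+(o-.0255)*nn for L,o in ((.157,0),(.165,0),(.122,-.0255),(.130,.0255))]
        sh=-pts[3][0]
        print(deg,[proj(S,np.r_[O+(sh+v[0])*X+.06*Yv,v[1]])[0].round(1).tolist() for v in pts[:3]])
E
python3 sd.py
```

```text
side [293 135   4   4  13] [294.6 136.6]
side [282 139   4   4  12] [283.5 140.5]
side [297 170   5   6  24] [299.  172.3]
side [293 180  15   6  37] [299.9 183.2]
90 [[299.7, 172.3], [299.7, 170.8], [300.4, 185.3]]
86 [[299.7, 171.6], [299.6, 169.9], [300.3, 184.8]]
80 [[299.7, 170.7], [299.6, 168.8], [300.3, 184.1]]
top [266 251   5   6  24] [268.1 253.3]
90 [[268.4, 251.7], [268.2, 251.3], [278.0, 254.0]]
86 [[267.7, 251.6], [267.3, 251.2], [278.1, 253.8]]
80 [[266.6, 251.5], [265.9, 251.0], [278.1, 253.6]]
```

The head is within a pixel of its upright position in both fixed views, and the resistance has begun. I'll push on in 1 mm steps.

apply_moves --steps '[{"slide": [0.01, 0.1, 0], "dr": [0, 0, 0]}, {"slide": [0.01, 0.1, 0], "dr": [0, 0, 0]}]'

```text
time: 19.18
tool_pos: [0.507, 0.1965, 0.0341]
eef_rot: [-0.336, 0.639, 0.586, 0.369]
contact_force: [-2.2, -9.5, 1.3]
width: 0.0283
grasp_force: 4.5
```

apply_moves --steps '[{"slide": [0.01, 0.1, 0], "dr": [0, 0, 0]}, {"slide": [0.01, 0.1, 0], "dr": [0, 0, 0]}]'

```text
time: 19.42
tool_pos: [0.5072, 0.1967, 0.034]
eef_rot: [-0.336, 0.639, 0.586, 0.368]
contact_force: [-2.7, -15.2, 2.2]
width: 0.0286
grasp_force: 6.7
```

A rigid stop at about 15 N suggests the can is home against the plate. I back off and check.

apply_moves --steps '[{"slide": [-0.05, -0.5, 0], "dr": [0, 0, 0]}, {"slide": [-0.2, -2.5, 0], "dr": [0, 0, 0]}, {"slide": [-0.5, -6, 1], "dr": [0, 0, 0]}, {"slide": [-0.8, -9, 4], "dr": [0, 0, 0]}, {"slide": [-0.9, -10, 8], "dr": [0, 0, 0]}, {"slide": [-0.9, -10, 9], "dr": [0, 0, 0]}, {"slide": [-0.9, -10, 9], "dr": [0, 0, 0]}]'

```text
time: 20.3
tool_pos: [0.4975, 0.0994, 0.1245]
eef_rot: [-0.337, 0.638, 0.586, 0.369]
contact_force: [0.4, -0.1, -0.1]
width: 0.0281
grasp_force: 0.0
```

```bash
python3 red.py; python3 sd.py; python3 - <<'E'
from rk import *
import glob,os
f=max(glob.glob('pics/w_*.png'),key=os.path.getmtime); s=ctrl.state(); c=cam('wrist',s); im=cv2.imread(f)
# overlay: home can outline (foot circle, body top circle z=.13, head top)
o=im.copy(); th=np.linspace(0,2*np.pi,73); B=O-.0255*X+.06*Yv
for z,r,col in ((0,.0255,(0,255,0)),(.13,.0255,(0,255,255)),(.165,.008,(255,0,255))):
    P=np.c_[B+r*(np.cos(th)[:,None]*X+np.sin(th)[:,None]*Yv),np.full(73,z)]
    cv2.polylines(o,[proj(c,P).round().astype(int)],True,col,1)
x0,x1,y0,y1=200,460,0,300
z=lambda a:cv2.resize(a[y0:y1,x0:x1],(400,462),interpolation=cv2.INTER_CUBIC)
cv2.imwrite('pics/fin.png',np.hstack([z(im),z(o)]))
E
```

```text
t 20.30 rackx -146.1 racky 60.8 z 124.5 mm tool z in rack [ 0.866  0.    -0.5  ] y [ 0.002 -1.     0.002] F [ 0.4 -0.1 -0.1]
width 0.028093218552675873
[311 125  22  26 440] [321.5 138.1]
[293 171  59  27 826] [322.2 186.8]
0 [[324.2, 127.9], [324.0, 185.4]]
0.005 [[324.2, 131.1], [324.0, 189.4]]
0.01 [[324.3, 134.4], [324.0, 193.4]]
side [293 135   4   4  14] [294.7 136.5]
side [282 139   4   4  12] [283.5 140.5]
side [297 170   5   6  24] [299.  172.3]
side [293 180  15   6  37] [299.8 183.3]
90 [[299.7, 172.3], [299.7, 170.8], [300.4, 185.3]]
86 [[299.7, 171.6], [299.6, 169.9], [300.3, 184.8]]
80 [[299.7, 170.7], [299.6, 168.8], [300.3, 184.1]]
top [266 251   5   5  22] [268.1 253.1]
90 [[268.4, 251.7], [268.2, 251.3], [278.0, 254.0]]
86 [[267.7, 251.6], [267.3, 251.2], [278.1, 253.8]]
80 [[266.6, 251.5], [265.9, 251.0], [278.1, 253.6]]
```

View pics/fin.png

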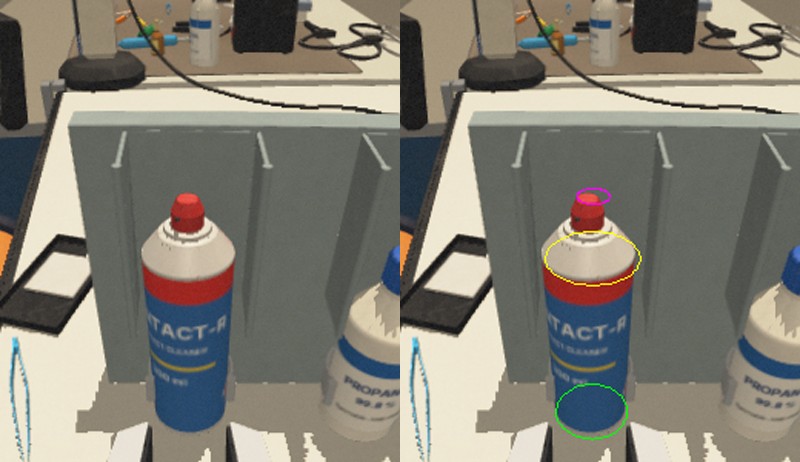

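The picture shows the can upright between the fins, foot in the clip (legs at (147,385) and (232,385)), close to the home overlay. To rule out a slight outward lean I touch it gently higher up with the same tool posture and compare the contact depth.

apply_moves --steps '[{"slide": [0.2, 2.5, -2.4], "dr": [0, 0, 0]}, {"slide": [0.45, 5, -2.4], "dr": [0, 0, 0]}, {"slide": [0.7, 7.5, -2.4], "dr": [0, 0, 0]}, {"slide": [0.8, 8.6, -2.4], "dr": [0, 0, 0]}, {"slide": [0.8, 8.6, -2.4], "dr": [0, 0, 0]}, {"slide": [0.8, 8.6, -2.4], "dr": [0, 0, 0]}]'

```text
time: 21.2
tool_pos: [0.506, 0.1844, 0.1003]
eef_rot: [-0.337, 0.639, 0.585, 0.369]
contact_force: [0.3, -0.2, 0.0]
width: 0.0282
grasp_force: 0.0
```

apply_moves --steps '[{"slide": [0.05, 0.4, 0], "dr": [0, 0, 0]}, {"slide": [0.07, 0.7, 0], "dr": [0, 0, 0]}, {"slide": [0.07, 0.7, 0], "dr": [0, 0, 0]}]'

```text
time: 21.58
tool_pos: [0.5065, 0.1918, 0.1005]
eef_rot: [-0.337, 0.638, 0.585, 0.369]
contact_force: [-1.2, -0.4, -0.3]
width: 0.028
grasp_force: 0.0
```

apply_moves --steps '[{"slide": [0.02, 0.2, 0], "dr": [0, 0, 0]}, {"slide": [0.02, 0.2, 0], "dr": [0, 0, 0]}]'

```text
time: 21.82
tool_pos: [0.5067, 0.1939, 0.1005]
eef_rot: [-0.337, 0.638, 0.585, 0.369]
contact_force: [-0.1, 0.6, -0.6]
width: 0.0282
grasp_force: 0.0
```

```bash
python3 -c "
from rk import *
rk(ctrl.state())"
```

```text
t 21.82 rackx -51.1 racky 60.0 z 100.5 mm tool z in rack [ 0.866 -0.    -0.5  ] y [ 0.001 -1.     0.002] F [-0.1  0.6 -0.6]
```

apply_moves --steps '[{"slide": [0.02, 0.2, 0], "dr": [0, 0, 0]}, {"slide": [0.02, 0.2, 0], "dr": [0, 0, 0]}]'

```text
time: 22.08
tool_pos: [0.5072, 0.1952, 0.1004]
eef_rot: [-0.336, 0.638, 0.586, 0.369]
contact_force: [-1.2, -4.6, 0.7]
width: 0.0284
grasp_force: 2.1
```

apply_moves --steps '[{"slide": [0.01, 0.1, 0], "dr": [0, 0, 0]}, {"slide": [0.01, 0.1, 0], "dr": [0, 0, 0]}]'

```text
time: 22.32
tool_pos: [0.5074, 0.1955, 0.1003]
eef_rot: [-0.336, 0.639, 0.586, 0.369]
contact_force: [-2.8, -8.7, 2.3]
width: 0.0285
grasp_force: 4.3
```

```bash
python3 -c "
from rk import *
rk(ctrl.state())"
```

```text
t 22.32 rackx -49.4 racky 59.5 z 100.3 mm tool z in rack [ 0.865 -0.001 -0.502] y [ 0.001 -1.     0.003] F [-2.8 -8.7  2.3]
```

The contact depth is the same within 1 mm at both heights, and rigid at both, so the can is upright and home. I'm retreating clear.

apply_moves --steps '[{"slide": [-0.05, -0.6, 0], "dr": [0, 0, 0]}, {"slide": [-0.3, -3, 0.5], "dr": [0, 0, 0]}, {"slide": [-0.6, -7, 2], "dr": [0, 0, 0]}, {"slide": [-0.9, -11, 5], "dr": [0, 0, 0]}, {"slide": [-1, -14, 8], "dr": [0, 0, 0]}, {"slide": [-1, -15, 9], "dr": [0, 0, 0]}, {"slide": [-1, -15, 9], "dr": [0, 0, 0]}, {"slide": [-1, -15, 9], "dr": [0, 0, 0]}]'

```text
time: 23.32
tool_pos: [0.4961, 0.0483, 0.1894]
eef_rot: [-0.338, 0.638, 0.585, 0.369]
contact_force: [0.1, -1.0, -0.3]
width: 0.0281
grasp_force: 0.0
```

```bash
python3 red.py | head -4; python3 sd.py | grep -v '^[89]'; python3 - <<'E'
from rk import *
import glob
# bystanders unchanged in the top view?
a=cv2.imread('pics/top0.png'); f=max(glob.glob('pics/top_*.png'),key=lambda s:int(s[9:-4])); b=cv2.imread(f)
for n,(y0,y1,x0,x1) in dict(bottle=(205,230,264,290),dish=(198,232,328,360),meter=(248,292,148,204),reel=(205,230,440,466)).items():
    print(n,np.abs(a[y0:y1,x0:x1].astype(int)-b[y0:y1,x0:x1]).mean().round(1))
E
```

```text
t 23.32 rackx -197.1 racky 57.7 z 189.4 mm tool z in rack [ 0.867  0.002 -0.499] y [ 0.002 -1.    -0.001] F [ 0.1 -1.  -0.3]
width 0.028116479582092267
[311 162  16  19 241] [318.9 170.8]
[297 195  46  21 449] [319.9 207.2]
side [293 135   4   4  13] [294.6 136.6]
side [282 139   4   4  12] [283.5 140.5]
side [297 170   5   6  24] [299.  172.3]
side [293 179  15   7  37] [300.2 183.2]
top [266 251   5   5  22] [268.1 253.1]
bottle 5.0
dish 7.5
meter 5.3
reel 16.9
```

```bash
python3 -c "
from h import *
print(order.close_job())"
```

```text
the job is handed in; nothing more can be done
None
```

I handed the job in at about 23 s with the can standing upright in the empty bay, in the clip and against the plate; no score came back. The last pushes met a rigid stop at about 15 N low and 9 N higher up, and the most I pressed was about 24 N, on the plate before release. Before the push I cradled the leaning can lightly with the fingers to centre it. In the top view the bottle, dish and meter looked unchanged, and the reel's patch differed somewhat, probably from the arm's shadow (not checked).

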